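Load a tube into the spring-gate holder

TASK

Load the slim tube (the longest and thinnest of the three short loose white tube pieces) into the grey tube holder: hold the yellow spring gate back with the end of the tube while you lower the tube into the two saddles, then let go, so that the gate springs back and pushes the other end of the tube under the lip of the fixed stop. The tube must end lying flat in both saddles, held between gate and stop.

Things in the scene. Friction and masses are not known exactly. Their poses are not given: they have to be found in the camera images.
- slim_tube_mid (a point): Centre (half-way up) of the slim white steel tube to load: round, 25 mm diameter, 170 mm long, about 0.1 kg, lying on the table. Its y axis runs along it, z up; either end may go to the gate. It is the longest and thinnest of three short loose white tube pieces (the others: 35 mm thick, 120 long; 44 mm thick, 90 long); no other piece lies within 5 cm of its middle.
- seat (a point): Where the loaded tube's centre comes to lie, 23.5 mm above the table, in the fixed grey holder (base plate 90 x 285 mm, 6 mm thick). Axes of the holder: y from stop to gate along the tube, z up. Saddles 22 mm long at y = -55 and +55 mm: floor 11 mm above the table, slot 40 mm wide, flared cheeks up to 36 mm. Between them (88 mm) only the base plate lies below, so fingers have room.
- lip (a point): Top of the fixed stop's lip at its edge, 46 mm above the table, 75 mm to the seat's -y. Lip 50 mm wide, 6 mm thick; it reaches 10 mm over the loaded tube's end, the stop's face is at y = -85 mm. The tube goes down past it only with its centre 10 to 33 mm (best 20) to the seat's +y, gate held back; let go there on the saddles, the spring slides the tube along under the lip.
- gate (a joint): Yellow spring gate: 0 m = closed (as found), flat face then at y = +73 mm from the seat, 12 mm too near for the tube. Grows as it slides to the seat's +y, 0.045 = fully back, about 0.012 with the tube held. Pushes back with 3 N at 0, 9.75 N at 0.045. 60 mm wide, top 86 mm above the table, so the tube's end can push it while the tube is still above the lip. Its 44 mm high housing is behind.

How it is judged (in metres and radians):
On the way:
1. the yellow gate is pushed back at least 20 mm with the slim tube at the holder (value of joint gate above 0.02 m and distance between slim_tube_mid and seat below 0.12 m), for 0.1 s.
At the end, for the whole second after the job is handed in: The slim tube lies flat in both saddles (centre within 12 mm sideways and 5 mm in height of the seat point, within 10 degrees of the holder's axis), pushed home under the stop's lip (centre within 5 mm along the axis), with the gate closed against its end (gate joint 6 to 18 mm) and at rest (x of slim_tube_mid in the frame of seat between -0.012 and 0.012 m and y of slim_tube_mid in the frame of seat between -0.005 and 0.005 m and z of slim_tube_mid in the frame of seat between -0.005 and 0.005 m and angle between the y axis of slim_tube_mid and the y axis of seat, either way round below 0.18 rad and value of joint gate between 0.006 and 0.018 m and velocity of joint gate between -0.01 and 0.01 m/s); the robot touches nothing.
It also fails if it takes over 40 s, if anything falls off the work surface, if the arm or the gripper's body presses on something with over 40 N, if the wrist force passes 120 N, or if a joint passes its speed limit or range.

ROBOT

A 7-joint arm with a two-finger parallel gripper is mounted at the origin on a cart in front of the work surface, level with it; the furniture and walls round the work are solid. World frame = base frame: x ahead of the robot, y to its left, z up, the work surface at z = 0. Lengths are in m, angles in degrees, forces in N, time in s.
With the tool pointing down it reaches from about 0.4 to 0.9 m from the base axis. Payload 5.5 kg.
Tool frame: the origin (TCP) lies on the front face of the gripper's body, between the roots of the fingers; the fingertips stand 73 mm ahead of it and the grasp point (between the pads) lies 54 mm ahead of it; z points along the fingers, y is the direction in which the jaws open and shut (so a half turn about z gives the same grasp; the last joint's range is limited). The gripper opens to 85 mm and grips with 20 to 120 N. Pads are 22 mm wide; open, the fingers measure 114 mm over their backs; the gripper's body (76 mm by 85 mm) begins 54 mm behind the grasp point. The pads swing forward as they close: fully open they stand 13 mm farther back than shut.
Start: joints at [-58.602, 28.699, -24.465, 88.831, 12.651, 65.22, -12.049], TCP at [0.183, 0.624, 0.304] pointing down, gripper open.
Joint ranges: [-164.97, 164.97], [-17.58, 116.51], [-87.97, 89.64], [11.32, 138.91], [-80.73, 260.73], [10.89, 115.49], [-147.41, 147.41]. Speed limits (degrees/s): [147.25, 147.25, 180, 180, 180, 180, 180].

INTERFACE

Orientations are given as a 3x3 rotation matrix whose columns are the frame's x, y, z axes.
In Python, from workcell import manip gives the robot as it stands. The module is installed in compiled form; this text tells all that it offers. Calls block until the motion is done:
- manip.reach(position, orientation): joint-space move of the TCP to a pose.
- manip.move_straight(position, rot=None, v=0.15, until_force=None): straight line of the TCP; rot=None keeps the orientation; v is the mean speed in m/s. With until_force (N) it stops when the force on the tool has changed by that much, and returns True; else False.
- manip.move_j(angles): joint-space move.
- manip.gripper_to(opening, effort=None): opening from 0.0 (shut) to 1.0 (fully open); effort is the grip in N (None keeps the last); returns when the fingers have stopped.
- manip.hold(seconds).
- manip.ik(position, orientation): joint angles nearest the present ones, or None.
- manip.get_obs(): the state.
- manip.read_camera(name): name is "side" or "top"; returns (picture, depth): 384x512x3 uint8, blue, green, red; 384x512 float32, m along the optical axis (not along the pixel's ray), 0 where there is no reading.
- manip.calibration(name): a dict with "intrinsics" (3x3 intrinsics, pixels), "dist" ([k1, k2, p1, p2, k3] as OpenCV has them; the pictures are not rectified), "eye" and "rotation" of the camera in the world. Camera axes: x right, y up, looking along -z (the intrinsics and any distortion apply to the point x, -y, -z); pixel columns grow to the right and rows downward; lengths in m; the calibration is good to about 2 mm. A picture is of the moment at which its call begins. calibration takes no time and is no camera call.
A pose or a line that the arm cannot do raises manip.IKError and nothing moves.
- manip.job_done(): hands the job in, once; it reports no verdict.
The state is a dict: "time_s": time; "joints": joint angles; "joint_velocities": joint speeds; "effort": joint torques, N m; "tcp_pos": TCP position; "tool_rot": TCP orientation; "ft_force": force on the tool from outside, world axes, zero at the start; "moment": the same for the moment, N m; "width": opening from 0.0 (shut) to 1.0 (fully open).
Only numpy, scipy, OpenCV 4.12 (cv2) and the standard library are available. Lean on these libraries where they do the work, as an engineer would, in place of code of your own. Each camera call takes 0.05 s, during which the arm holds its last target.

## Working session

There is one attempt and no reset: what is moved stays moved. The work goes in short steps, each a Python script; the robot and the scene stay as the last script left them, time stands still between calls to the robot, and variables do not carry over. Pictures are saved under pics/ and viewed, and the job is handed in when it is done.

```bash
mkdir -p pics; python3 - <<'E'
from workcell import manip
import cv2,numpy as np
for n in("top","side"):
    p,d=manip.read_camera(n);cv2.imwrite(f"pics/{n}0.png",p);np.savez(f"{n}0.npz",p=p,d=d)
    c=manip.calibration(n);print(n,{k:np.round(v,4).tolist() for k,v in c.items()}, (d>0).mean())
o=manip.get_obs();print(o['time_s'],o['tool_rot'],o['width'])
E
```

```text
top {'intrinsics': [[407.4117, 0.0, 256.821], [0.0, 407.4117, 193.8679], [0.0, 0.0, 1.0]], 'dist': [-0.147, 0.0, 0.0, 0.0, 0.0], 'eye': [0.4386, -0.0466, 1.0404], 'rotation': [[0.0272, 0.9951, -0.095], [-0.9996, 0.0265, -0.0083], [-0.0058, 0.0952, 0.9954]]} 0.9961446126302084
side {'intrinsics': [[490.0962, 0.0, 258.2749], [0.0, 490.0962, 195.4892], [0.0, 0.0, 1.0]], 'dist': [-0.0687, 0.0, 0.0, 0.0, 0.0], 'eye': [-0.0462, -1.2493, 0.683], 'rotation': [[0.9002, 0.1927, -0.3906], [-0.4355, 0.3807, -0.8157], [-0.0085, 0.9044, 0.4266]]} 0.9495340983072916
0.1 [[-9.59724775e-01  2.80941339e-01 -5.66608853e-04]
 [ 2.80941901e-01  9.59723325e-01 -1.66995036e-03]
 [ 7.46296420e-05 -1.76187690e-03 -9.99998445e-01]] 1.0015541042912404
```

View pics/top0.png

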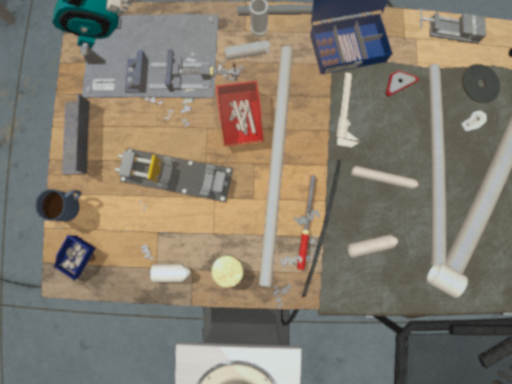

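View pics/side0.png

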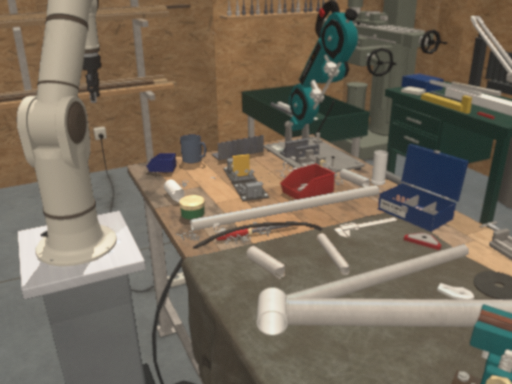

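The top view shows the slim tube on the grey mat from (352,168) to (417,186). The holder runs from (120,165) to (232,185), with the yellow gate at (153,167) and the stop at the right end, around (220,182). Next I'll measure both.

```bash
cat > h.py <<'E'
import cv2,numpy as np
from workcell import manip
def cast(n,px,z):
    c=manip.calibration(n);K=np.array(c['intrinsics'],float);D=np.array(c['dist'],float)
    u=cv2.undistortPoints(np.array(px,float).reshape(-1,1,2),K,D).reshape(-1,2)
    r=np.c_[u[:,0],-u[:,1],-np.ones(len(u))]@np.array(c['rotation']).T
    e=np.array(c['eye']);return e+r*((z-e[2])/r[:,2])[:,None]
def cloud(n,d):
    c=manip.calibration(n);K=np.array(c['intrinsics'],float);D=np.array(c['dist'],float)
    h,w=d.shape;g=np.stack(np.meshgrid(np.arange(w),np.arange(h)),-1).reshape(-1,1,2).astype(float)
    u=cv2.undistortPoints(g,K,D).reshape(-1,2)
    P=np.c_[u[:,0],-u[:,1],-np.ones(len(u))]*d.reshape(-1,1)
    return (P@np.array(c['rotation']).T+np.array(c['eye'])).reshape(h,w,3)
E
python3 - <<'E'
from h import *
f=np.load('top0.npz');p=f['p'];d=f['d'];P=cloud('top',d)
hsv=cv2.cvtColor(p,cv2.COLOR_BGR2HSV)
# slim tube
m=((p.min(2)>135)).astype(np.uint8);m2=np.zeros_like(m);m2[155:200,340:428]=m[155:200,340:428]
c=max(cv2.findContours(m2,0,2)[0],key=cv2.contourArea)
q=cv2.boxPoints(cv2.minAreaRect(c));print(q.tolist());w=cast('top',q,0.0125);print(np.round(w,4).tolist(),[np.linalg.norm(w[i]-w[i-1]).round(4) for i in range(4)],w.mean(0))
ys,xs=np.nonzero(m2);print('tube depth z',np.percentile(P[ys,xs,2],[5,50,95]))
# gate
y=((hsv[...,0]>18)&(hsv[...,0]<35)&(hsv[...,1]>140)).astype(np.uint8);y2=np.zeros_like(y);y2[140:200,110:240]=y[140:200,110:240]
c=max(cv2.findContours(y2,0,2)[0],key=cv2.contourArea);print('gate',cv2.minAreaRect(c))
ys,xs=np.nonzero(y2);print(np.percentile(P[ys,xs,2],[5,50,95]))
# height map
Z=(P[...,2]*1000)[140:210,105:245];
for r in range(0,70,4): print(140+r,' '.join('%3d'%v for v in Z[r,::4]))
big=cv2.resize(p[140:210,105:245],None,fx=5,fy=5,interpolation=cv2.INTER_CUBIC);cv2.imwrite('pics/hold.png',big)
big=cv2.resize(p[150:205,335:435],None,fx=7,fy=7,interpolation=cv2.INTER_CUBIC);cv2.imwrite('pics/tube.png',big)
s=np.load('side0.npz')['p'];cv2.imwrite('pics/sidehold.png',cv2.resize(s[140:210,215:285],None,fx=8,fy=8,interpolation=cv2.INTER_CUBIC))
E
```

```text
[[351.15594482421875, 173.6927947998047], [353.12957763671875, 165.0581817626953], [418.16058349609375, 179.9224090576172], [416.18695068359375, 188.55702209472656]]
[[0.5952, -0.2785, 0.0125], [0.6178, -0.2836, 0.0125], [0.5844, -0.4564, 0.0125], [0.5616, -0.4508, 0.0125]] [np.float64(0.1755), np.float64(0.0232), np.float64(0.1761), np.float64(0.0235)] [ 0.5897169  -0.36731384  0.0125    ]
tube depth z [0.01777189 0.02545473 0.02916525]
gate ((154.14358520507812, 167.56436157226562), (10.348386764526367, 24.975435256958008), 5.7105937004089355)
[0.01955057 0.06349537 0.08736219]
140  -1  -3   0   1   4  -2   0   0   0   0  -1   2   0   1   0  -2   0   0   4  -1   0  -1   2   2   4   3   1   0   0   3   1   5   3   1   3
144   3   0   0   0   1   2   3  -2   1   0   2   0   3  -1 1040   0   4   0   0   2   1   3   0   0   0   2  -1   0   0  -3   2   2  -1   0   2
148   3  -1   0   0   0   2   6   0   4   0   0   0  -3  -2   0   1  -1   1   0   2   0   0  -4   1   3   0   3   0   4   2   2   1   1   0   1
152   2  -1   1   0   3  44  41  41   7   5   5   4   0   1   0   2   0   0   1 
[... 1380 characters left out ...]
  1   1   0   1  -3   0   1   3   1  -1   2   0  -2   3   4   7  10   7   1   5  34  34  17   6   7 1040   9   0   1   0   0
196   2   0   0  -1   2   0  -2   3   3  -1   0   0   4   2   0  -5  -5   3   1   3   0   1   2   8   7  10   6   5   7   2   8   2   0   2  -2
200   4   1  -1   1   2   0   2   0  -1  10  -1   1   2   1   1  -1   2   0   0   1   1   0   2   1   2   2   1   1   5   3   7   0   0   0   0
204   0   0   0   1   0   1   1   0  -2   1   1   2   0   1   0   1   2   5   3   0  -3   3   0   1   0   1   1   0   0  -1   0   0   0   1   0
208   2   0  -2   1  -2   2   1  -2   1   0  11   3   2  -1   3   0   0   0   1   1  -1   5   0   0   2   4   2  -1   5  -1   0   0   2   0   2
```

View pics/hold.png

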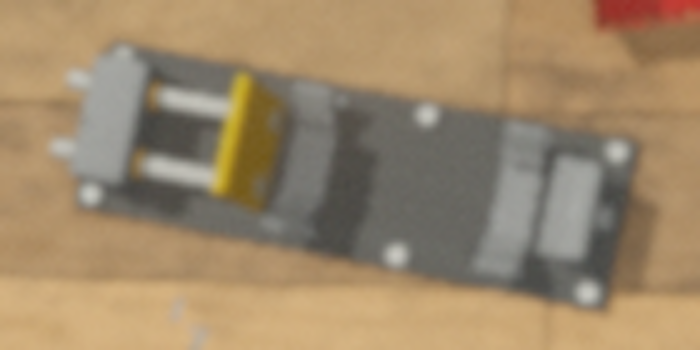

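View pics/tube.png

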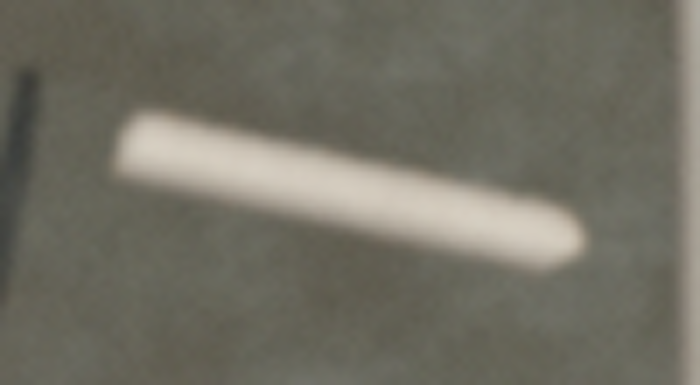

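View pics/sidehold.png

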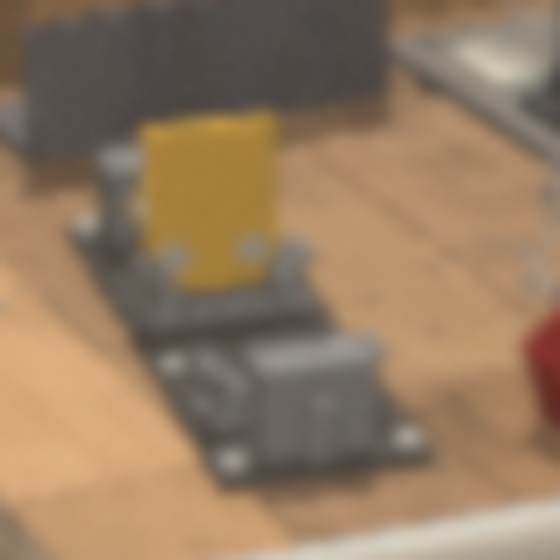

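```bash
python3 - <<'E'
from h import *
f=np.load('top0.npz');p=f['p']
cv2.imwrite('pics/g.png',cv2.resize(p[150:190,140:180],None,fx=14,fy=14,interpolation=cv2.INTER_CUBIC))
cv2.imwrite('pics/l.png',cv2.resize(p[160:205,196:236],None,fx=13,fy=13,interpolation=cv2.INTER_CUBIC))
def C(q,z): return cast('top',(np.array(q,float)+.5)/5-.5+[105,140],z)
pl=C([[115,45],[637,143],[607,308],[78,205]],.006);print('plate',pl.round(4).tolist(),[np.linalg.norm(pl[i]-pl[i-1]).round(4) for i in range(4)],pl.mean(0))
print('screws',C([[122,52],[618,152],[588,292],[90,195],[427,115],[396,255]],.009).round(4).tolist())
lp=C([[558,155],[540,255]],.046);g=C([[250,76],[227,193]],.086)
print('lip',lp.round(4).tolist(),'gate',g.round(4).tolist(),np.linalg.norm(lp[0]-lp[1]),np.linalg.norm(g[0]-g[1]),np.linalg.norm(lp.mean(0)[:2]-g.mean(0)[:2]))
ax=pl[[0,3]].mean(0)-pl[[1,2]].mean(0);ax/=np.linalg.norm(ax)
v=g.mean(0)[:2]-lp.mean(0)[:2];print(ax,v/np.linalg.norm(v))
for X,s in((lp,75),(g,-73)):print('seat est',X.mean(0)+ax*s/1000)
E
```

```text
plate [[0.6478, 0.3048, 0.006], [0.6019, 0.0276, 0.006], [0.5165, 0.0401, 0.006], [0.5626, 0.3193, 0.006]] [np.float64(0.0864), np.float64(0.281), np.float64(0.0863), np.float64(0.283)] [0.58222342 0.1729505  0.006     ]
screws [[0.6435, 0.2998, 0.009], [0.5965, 0.037, 0.009], [0.5242, 0.0498, 0.009], [0.5677, 0.3121, 0.009], [0.6134, 0.1364, 0.009], [0.5405, 0.1491, 0.009]]
lip [[0.5886, 0.0636, 0.046], [0.5387, 0.0707, 0.046]] gate [[0.6175, 0.2097, 0.086], [0.5606, 0.2177, 0.086]] 0.050393009947608786 0.05754745923948339 0.14872512430020762
[0.16317542 0.98659707 0.        ] [0.17053882 0.98535096]
seat est [0.57592416 0.14114467 0.046     ]
seat est [0.57713761 0.14167475 0.086     ]
```

View pics/g.png

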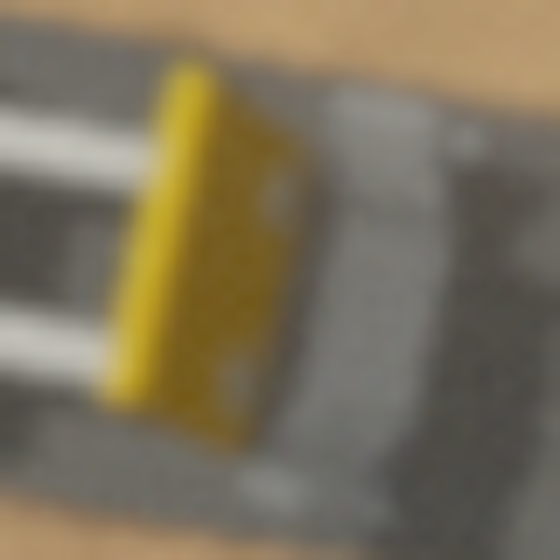

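View pics/l.png

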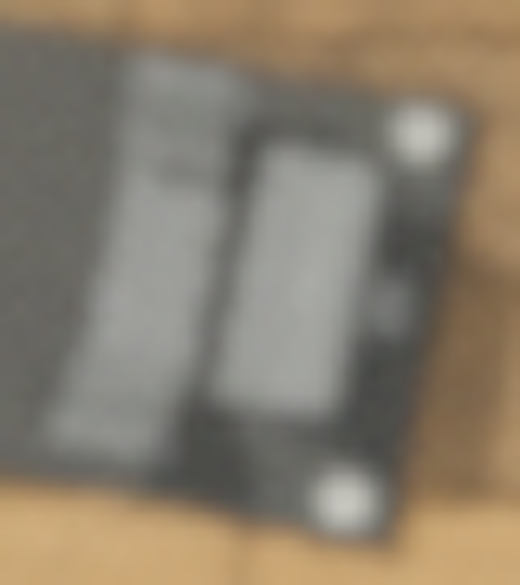

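Two estimates of the seat, from the lip and from the gate, agree within 1.3 mm, and the lip–gate spacing measures 148.7 mm against the given 148. That puts the seat at about (0.5765, 0.1413) with the axis along (0.167, 0.986). Next I check IK, then grasp.

```bash
cat >> h.py <<'E'
SEAT=np.array([0.5765,0.1413]);AX=np.array([.167,.986]);AX/=np.linalg.norm(AX)
T=np.array([0.5900,-0.3668]);TA=np.array([.191,.982]);TA/=np.linalg.norm(TA)
def R(a,s=1):
    y=s*np.array([a[1],-a[0],0]);z=np.array([0,0,-1.]);return np.c_[np.cross(y,z),y,z]
E
python3 - <<'E'
from h import *
for s in(1,-1):
    for n,p,a in(('t',[*T,.25],TA),('t',[*T,.076],TA),('s',[*SEAT,.25],AX),('s',[*SEAT,.087],AX)):
        q=manip.ik(p,R(a,s));print(s,n,None if q is None else np.round(q,1))
E
```

```text
1 t [  7.3  37.9  34.2  86.  -22.8  63.1  35.3]
1 t [  3.2  53.8  41.1  90.5 -42.2  52.2  48.5]
1 s [-18.   24.3   2.1 100.9  -1.1  54.8 -25.1]
1 s [-17.6  37.5   1.6 105.3  -1.6  37.3 -24.7]
-1 t [ -11.4   59.7   77.4   86.7  -58.6   80.8 -121.7]
-1 t [ -11.4   77.5   77.    91.   -77.4   77.1 -114.3]
-1 s [  6.5  27.3 -29.9 100.   15.8  56.9 141.1]
-1 s [  6.5  41.5 -30.4 104.4  29.8  42.3 130.2]
```

```bash
python3 - <<'E'
from h import *
manip.reach([*T,.25],R(TA))
manip.move_straight([*T,.12],v=.2)
print(manip.move_straight([*T,.0755],v=.08,until_force=8))
o=manip.get_obs();print(o['tcp_pos'],o['ft_force'],o['time_s'])
manip.gripper_to(0.0,effort=80)
o=manip.get_obs();print(o['tcp_pos'],o['ft_force'],o['time_s'],o['width'])
manip.move_straight([*T,.2],v=.2)
o=manip.get_obs();print(o['ft_force'],o['time_s'],o['width'])
for n in("top","side"):
    p,d=manip.read_camera(n);cv2.imwrite(f"pics/{n}1.png",p);np.savez(f"{n}1.npz",p=p,d=d)
E
```

```text
False
[ 0.58989814 -0.36699739  0.07529244] [-0.11903412  0.39061682  0.56238944] 5.3333
[ 0.59034254 -0.36703719  0.07609059] [-0.02178754  0.9168339   3.30717341] 5.9167 0.27697298382009855
[-0.80942988  0.86844225 -2.391161  ] 6.6917 0.28350920849215877
```

View pics/top1.png

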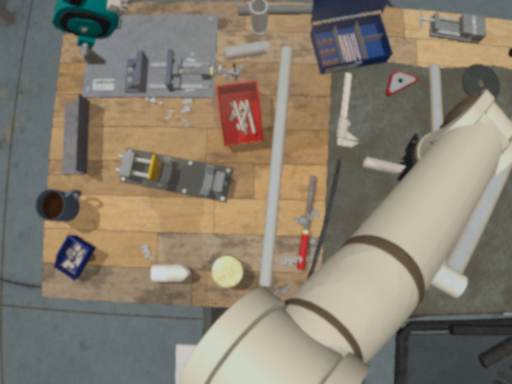

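View pics/side1.png

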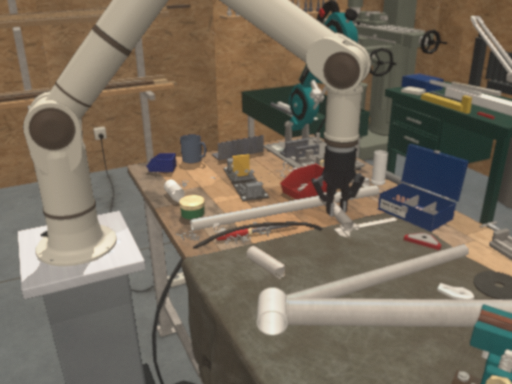

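The grasp holds: width 0.28 × 85 mm ≈ 24 mm, and the tube is visible in the jaws with its near end at (365,163) in the top view. Next I move to the start of the push and check the tube's pose there.

```bash
python3 - <<'E'
from h import *
e=cast('top',[[365,163]],.1365);print('near end along axis from grip',(e[0,:2]-T)@TA)
def pos(s,z): return [*(SEAT+AX*s),z]
manip.reach(pos(-.03,.22),R(AX))
manip.move_straight(pos(-.03,.14),v=.2)
o=manip.get_obs();print(o['ft_force'],o['time_s'],o['width'],o['tcp_pos'])
for n in("top","side"):
    p,d=manip.read_camera(n);np.savez(f"{n}2.npz",p=p,d=d)
    cv2.imwrite(f"pics/{n}2.png",p)
    a=p[120:215,90:250] if n=="top" else p[110:220,190:320]
    cv2.imwrite(f"pics/{n}2c.png",cv2.resize(a,None,fx=5,fy=5,interpolation=cv2.INTER_CUBIC))
E
```

```text
near end along axis from grip 0.08511438697938138
[ 0.54276654 -0.70824787 -0.98490569] 9.0917 0.2776915289837747 [0.57203111 0.11065434 0.14024941]
```

View pics/top2c.png

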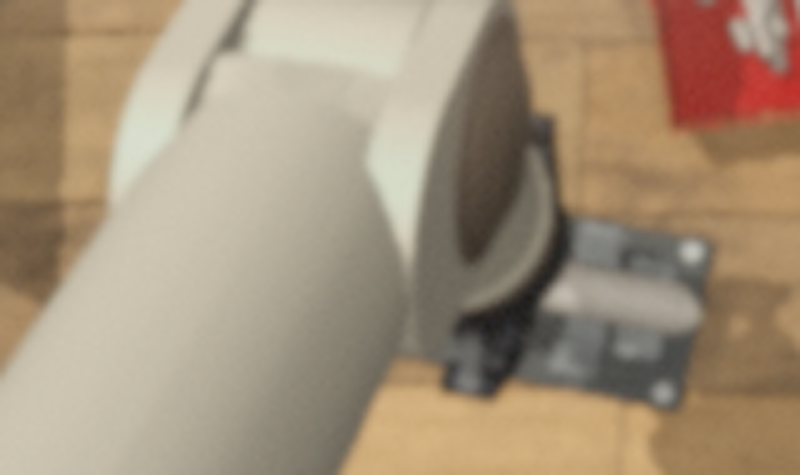

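View pics/side2c.png

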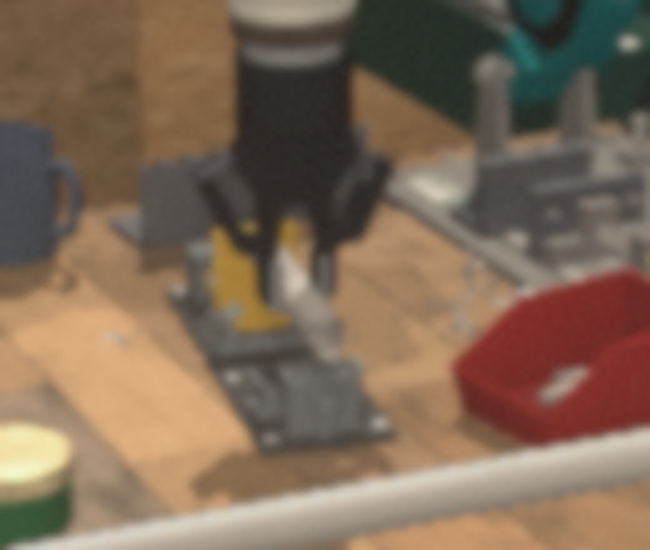

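```bash
python3 - <<'E'
from h import *
L=np.r_[AX,0];W=np.array([AX[1],-AX[0],0])
for n in("top","side"):
    f=np.load(n+'2.npz');p=f['p'];P=cloud(n,f['d']);Q=P-np.r_[SEAT,0]
    y=Q@L;x=Q@W;z=Q[...,2]
    m=(abs(x)<.03)&(z>.055)&(z<.11)&(y<-.045)&(y>-.13);print(n,m.sum())
    for a in np.arange(-.125,-.045,.01):
        k=m&(y>=a)&(y<a+.01)
        if k.sum(): print(round(a+.005,3),k.sum(),'x',np.median(x[k]).round(4),'z med/max',np.median(z[k]).round(4),np.percentile(z[k],90).round(4))
    print('end',y[m].min() if m.any() else None)
E
```

```text
top 294
-0.11 33 x -0.0014 z med/max 0.0889 0.0923
-0.1 45 x -0.0018 z med/max 0.0887 0.0923
-0.09 47 x -0.0015 z med/max 0.0887 0.0921
-0.08 45 x -0.001 z med/max 0.0887 0.0917
-0.07 43 x -0.0009 z med/max 0.0889 0.092
-0.06 44 x -0.001 z med/max 0.0892 0.0915
-0.05 37 x -0.0027 z med/max 0.089 0.0911
end -0.11410373527647491
side 120
-0.12 1 x -0.0034 z med/max 0.0686 0.0686
-0.11 12 x -0.0007 z med/max 0.0807 0.0906
-0.1 25 x 0.0037 z med/max 0.0788 0.0894
-0.09 20 x -0.001 z med/max 0.0732 0.0889
-0.08 21 x -0.0026 z med/max 0.0833 0.0896
-0.07 11 x 0.0008 z med/max 0.0861 0.089
-0.06 14 x -0.0031 z med/max 0.0879 0.0904
-0.05 16 x -0.0081 z med/max 0.0873 0.097
end -0.11752012008751768
```

The tube is level: its top sits at 0.0895 along its length, its centre about 1.5 mm off the axis, and its stop end at y = -0.115 as expected. Next is the push and the lowering.

```bash
python3 - <<'E'
from h import *
def pos(s,z): return [*(SEAT+AX*s+.001*np.array([AX[1],-AX[0]])),z]
def rep(t):
    o=manip.get_obs();q=np.array(o['tcp_pos']);print(t,'s',((q[:2]-SEAT)@AX).round(4),'z',q[2].round(4),'F along',(np.array(o['ft_force'][:2])@AX).round(2),np.round(o['ft_force'],1),'w',round(o['width'],3),'t',o['time_s'])
manip.move_straight(pos(-.03,.131),v=.1);rep('a')
manip.move_straight(pos(.020,.131),v=.08);rep('pushed')
manip.hold(.2);rep('held')
print(manip.move_straight(pos(.020,.089),v=.06,until_force=15));rep('low')
print(manip.move_straight(pos(.020,.0867),v=.02,until_force=6));rep('seat')
p,d=manip.read_camera('side');np.savez("side3.npz",p=p,d=d)
cv2.imwrite("pics/side3c.png",cv2.resize(p[110:220,190:320],None,fx=5,fy=5,interpolation=cv2.INTER_CUBIC))
p,d=manip.read_camera('top');np.savez("top3.npz",p=p,d=d)
cv2.imwrite("pics/top3c.png",cv2.resize(p[120:215,90:250],None,fx=5,fy=5,interpolation=cv2.INTER_CUBIC))
E
```

```text
a s -0.0299 z 0.1311 F along 0.1 [-0.1  0.1 -1.2] w 0.282 t 9.4417
pushed s 0.0186 z 0.1311 F along -7.21 [-1.4 -7.1  2.6] w 0.278 t 10.2167
held s 0.0184 z 0.1312 F along -7.49 [-0.9 -7.4  2.5] w 0.281 t 10.4167
False
low s 0.0181 z 0.0886 F along -7.8 [-0.1 -7.9 -0.9] w 0.279 t 11.2667
True
seat s 0.0175 z 0.087 F along -2.63 [-2.6 -2.2  5.6] w 0.281 t 11.475
```

View pics/side3c.png

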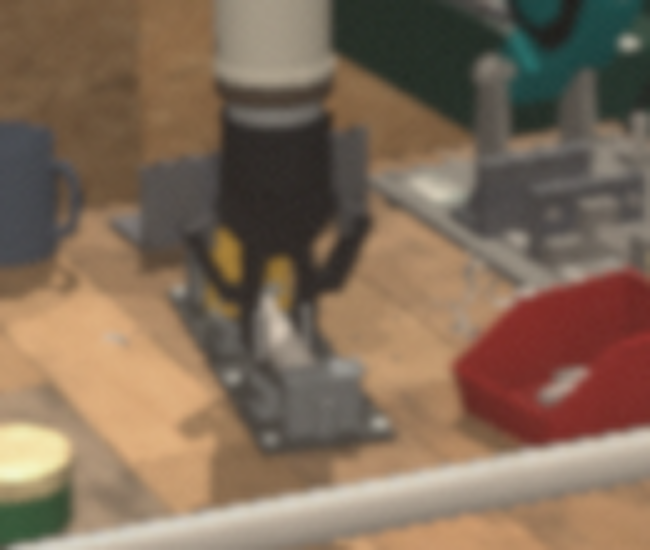

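View pics/top3c.png

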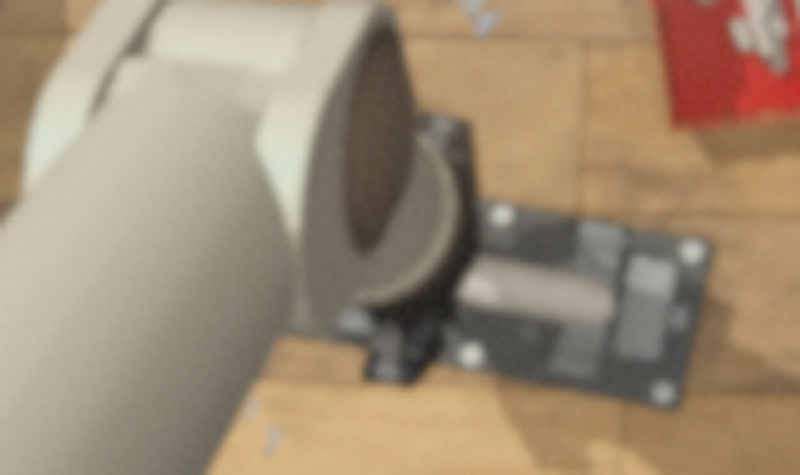

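The tube's stop end, at (612,300) in the crop, clears the lip edge at about x = 630. Contact came at TCP z = 0.087, the seated height I expected. I let go now.

```bash
python3 - <<'E'
from h import *
manip.gripper_to(0.7)
manip.hold(.3)
o=manip.get_obs();q=np.array(o['tcp_pos']);print(q,o['ft_force'],o['width'],o['time_s'])
manip.move_straight([q[0],q[1],.25],v=.2)
q=np.array(manip.get_obs()['tcp_pos']);
manip.reach([.35,.5,.35],R(AX))
print(manip.get_obs()['time_s'])
for n in("top","side"):
    p,d=manip.read_camera(n);np.savez(f"{n}4.npz",p=p,d=d)
    a=p[130:215,90:250] if n=="top" else p[110:220,190:320]
    cv2.imwrite(f"pics/{n}4c.png",cv2.resize(a,None,fx=5,fy=5,interpolation=cv2.INTER_CUBIC))
E
```

```text
[0.57986328 0.15673742 0.08600444] [-0.70783744  0.47680088 -0.56913505] 0.6969943990647173 12.3083
14.8417
```

View pics/top4c.png

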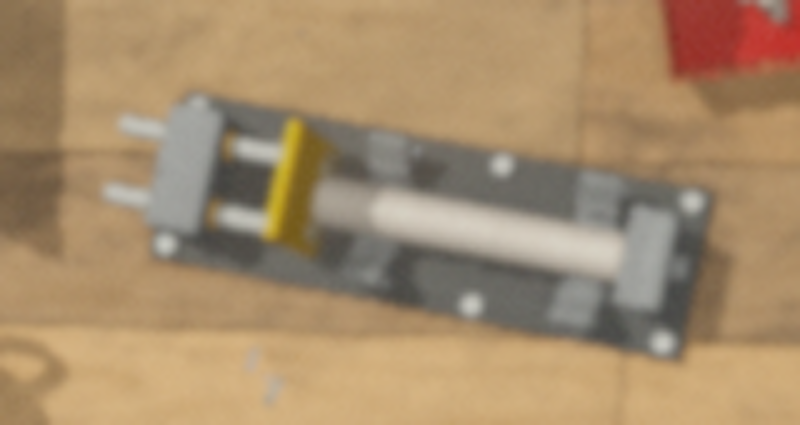

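View pics/side4c.png

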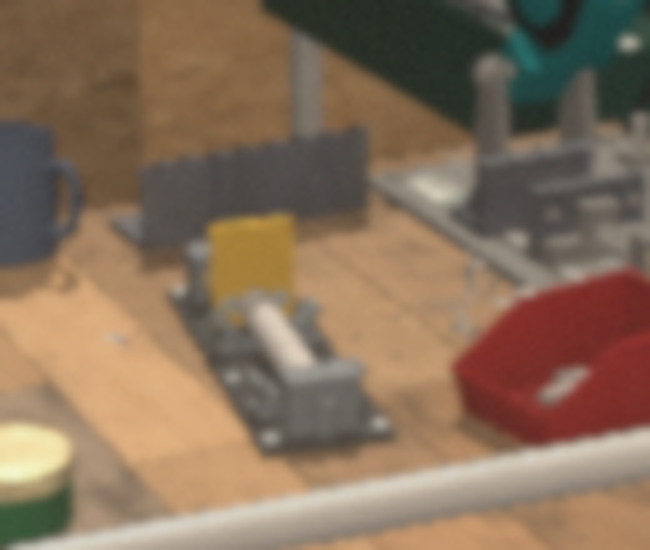

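The tube's right end is under the lip at (625,250), and the gate rests against its left end at (315,200). Next I check the gate travel, the tube height and the stop-end position by numbers.

```bash
python3 - <<'E'
from h import *
L=np.r_[AX,0];W=np.array([AX[1],-AX[0],0]);S=np.r_[SEAT,0]
def gate(f):
    p=f['p'];h=cv2.cvtColor(p,cv2.COLOR_BGR2HSV)
    y=((h[...,0]>18)&(h[...,0]<35)&(h[...,1]>140)&(h[...,2]>150)).astype(np.uint8);y[:140]=0;y[200:]=0;y[:,:110]=0;y[:,200:]=0
    m=cv2.moments(y,True);return (cast('top',[[m['m10']/m['m00'],m['m01']/m['m00']]],.086)[0]-S)@L
a,b=[gate(np.load(f'top{i}.npz')) for i in(0,4)];print('gate top y',a,b,'travel',b-a)
f=np.load('top4.npz');P=cloud('top',f['d'])-S;y=P@L;x=P@W;z=P[...,2]
bright=f['p'].min(2)>105
for c in np.arange(-.07,.075,.02):
    k=bright&(abs(x)<.02)&(abs(y-c)<.01)&(z>.02)&(z<.045)
    if k.sum():print(round(c,3),k.sum(),'x',np.mean(x[k]).round(4),'ztop',np.percentile(z[k],80).round(4))
manip.job_done();print(manip.get_obs()['time_s'])
E
```

```text
gate top y 0.07644870514968694 0.08867953926876024 travel 0.012230834119073303
-0.07 51 x 0.0004 ztop 0.0389
-0.05 83 x -0.0009 ztop 0.0371
-0.03 82 x 0.0 ztop 0.0378
-0.01 78 x 0.0003 ztop 0.0382
0.01 75 x -0.0005 ztop 0.0375
0.03 71 x -0.0007 ztop 0.0368
0.05 76 x -0.0016 ztop 0.038
0.07 73 x -0.0017 ztop 0.0372
the job is handed in; nothing more can be done
the job is handed in; nothing more can be done
```

The slim tube is loaded in the holder and I handed the job in, at about 15 s of the 40 s allowed. The interface reports no verdict.

**What I did:** I gripped the tube at its middle and used its end to push the gate back about 31 mm by tool position, with about 7.5 N on the tool. I then lowered it past the lip until it touched the saddles and let go 17.5 mm towards the gate. The spring slid it home, and the arm moved clear.

**Last checks, from the top camera:**
- **Gate:** it rests 12.2 mm from closed against the tube's end, where about 12 mm is expected.
- **Sideways:** the tube is within 2 mm of the seat and nearly parallel to the holder's axis.
- **Height:** the tube's top reads 37–39 mm along its length, where 36 mm is expected. The difference is within the depth noise, so the tube lies flat.
- **Stop end:** it is seen under the lip in both views.

No check failed. The only mismatches were small: the tools's fingertips brushed the table with about 3 N during the grasp, and my two seat estimates differed by about 1.3 mm. I did not measure the tube's final position along the axis directly. It follows from the gate reading and the view of the lip.

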